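# Pump a hydraulic bench lift up to its pointer

## Task

Raise the carton of vials to its working height on the hydraulic bench lift: first close the release valve by pushing the lever with the red ball knob over towards the platform, past its stiff detent, until it drops into the far notch. Then pump the handle with the black cross grip through full strokes, letting it spring right back each time, until the top of the platform is level with the red pointer on the rod beside it; it cannot be let down again, so shorten the last stroke rather than go past the pointer. Let the handle come back up at the end, leave the carton standing in the middle of the platform, do not touch carton or platform, and leave the pointer and the things around the lift where they are.

Things in the scene. Friction and masses are not known exactly. Their poses are not given: they have to be found in the camera images.
- lift: Green and grey bench lift, fixed to the worktop. Base plate 330 x 150 mm, top at 16 mm, from x = -120 to +210 mm of its own axes; origin on the worktop, z up. +x points from pump block to platform; the pump handle points to -x, the valve lever is on the -y side, towards the robot. Pump block x -98 to -2, y +-43, top at z = 128 mm (handle cheeks to 151). Platform axis at x = +110. Place and yaw vary.
- handle_grip (a point): Centre of the black round cross grip on the pump handle (15 mm steel rod): 26 mm thick, so its top is 13 mm above this point, 100 mm long along the lift's y. It moves on an arc of radius 180 mm about handle_pivot in the lift's x-z plane: at rest 0.25 rad above the pivot's level (187 mm over the worktop), at the bottom 0.25 rad below it (97 mm).
- handle_pivot (a point): Axis of the pump handle (parallel to the lift's y axis), 142 mm over the worktop, on the pump block; fixed to the lift.
- pump (a joint): Pump handle, rad: 0 = up at rest, 0.50 = right down. A spring returns it when let go (about 1 s). Pushing the grip down takes 4 to 14 N. Valve closed: the platform rises only on the downstroke, 46 mm per rad after an idle first 0.05 to 0.12 rad (18 mm a full stroke, the first 21), and stays up on the return. Unless it goes past 0.45 down and then below 0.03 up, the next stroke may lift nothing.
- valve_knob (a point): Centre of the red ball knob (28 mm thick) at the top of the valve lever (11 mm rod). It moves on an arc of radius 88 mm about valve_pivot in the lift's x-z plane, 177 to 188 mm over the worktop: open it leans 0.5 rad towards the pump handle (the lift's -x), closed it leans 0.5 rad towards the platform (+x).
- valve_pivot (a point): Axis of the valve lever (parallel to the lift's y axis), 100 mm over the worktop, on the pump block's side; fixed to the lift.
- valve (a joint): Valve lever, rad: 0 to 0.15 = open (as found; pumping then lifts nothing), 1.0 = closed, at its stop. Light friction (3 N at the knob) up to 0.35, then a sprung detent needing about 10 N at the knob; beyond 0.7 it snaps into its notch at 0.95 to 1.0 and stays. Let go between 0.35 and 0.65 it may be pushed back.
- platform_height (a joint): Height of the platform above its lowest position, m (0 at the start, at most 0.080). Friction holds it at any height; it cannot be lowered with the pump.
- platform: Square platform 130 x 130 mm, 10 mm thick, black rubber in an aluminium edge; origin at the centre of its top face, 85 mm over the worktop when lowered.
- pointer (a joint): Height at which the red pointer is set, m, on the scale of joint platform_height: the platform's top is level with the pointer when both read the same. Differs from run to run (0.046 to 0.072).
- pointer_tip (a point): Tip of the red pointer blade (4 mm thick, point half-way up it) on the upright steel rod (229 mm high) at the platform's edge away from the pump block.
- carton: Small brown cardboard carton of vials, 94 x 122 x 75 mm high, 0.2 to 0.4 kg, standing on the platform's middle; origin under the centre of its base, z up.
- tin: Grey tin, 88 mm diameter, 109 mm high; bystander. Origin under its base.
- bottle: Bare aluminium bottle, 54 mm diameter, 195 mm high; bystander. Origin under its base.

How it is judged:
By the outcome, as a careful person would: the job done as asked, in the order asked, and still so for the second after the job is handed in, with the robot touching nothing.
It also fails if it takes over 64 s, if anything falls off the work surface, if the arm or the gripper's body presses on something with over 40 N, if the wrist force passes 120 N, or if a joint passes its speed limit or range.

## Robot

A 6-joint arm with a two-finger parallel gripper is mounted at the origin on a cart in front of the work surface, level with it; the furniture and walls round the work are solid. World frame = base frame: x ahead of the robot, y to its left, z up, the work surface at z = 0. Lengths are in m, angles in rad, forces in N, time in s.
With the tool pointing down it reaches from about 0.375 to 0.975 m from the base axis. Payload 3.8 kg.
Tool frame: the origin (TCP) lies on the centre line of the jaws, within the pads' length; the fingertips stand 14 mm ahead of it and the grasp point (between the pads) lies 5 mm behind it (bot.finger_overhang is the distance from the TCP to the fingertips, in m); y points along the fingers, x is the direction in which the jaws open and shut, and the axes are right-handed (so a half turn about y gives the same grasp; the last joint's range is limited). The gripper opens to 85 mm and grips with 20 to 120 N. Pads are 22 mm wide; open, the fingers measure 114 mm over their backs; the gripper's body (76 mm by 85 mm) begins 54 mm behind the grasp point. The pads swing forward as they close: fully open they stand 13 mm farther back than shut.
Start: joints at [-1.337, 0.264, 1.604, -0, 1.274, -0.037], TCP at [0.181, -0.65, 0.245] pointing down, gripper open.
Joint ranges: [-2.63, 2.63], [-0.94, 2.18], [0.31, 2.57], [-1.31, 4.45], [0, 2.66], [-2.55, 2.55]. Speed limits (rad/s): [2.57, 2.57, 3.14, 3.14, 3.14, 3.14].

## Interface

Orientations are given as a rotation vector (axis times angle).
In Python, from workcell import readout, read_camera, bot, spotter gives the robot as it stands.
- The arm moves only by the tool jog_arm, never from a script. Its argument "increments" is a list of rows, each a list of 7 numbers: the shift along the tool's x, y, z in m, then the turn, a rotation vector about the tool's x, y, z in rad, then the opening, from 0 (shut) to 1 (fully open). A call has 1 to 10 rows; each row shifts and turns the pose as measured when the row begins, along the tool's axes as they then stand; what a row does not reach is not made up. A row lasts 1/8 s, in which the tool goes at most 62.5 mm and 10.7 degrees, less where a joint would pass 70% of its speed; a pose out of reach is approached as far as the arm can. A call with a gripper value outside its range is refused whole. The fingers move at their own pace and stop on an object; "force" is the grip in N (left out, the last holds). Time passes only in rows, so rows that do not move let the fingers close. It gives the time, the measured TCP pose, the force and the opening at its end, in the units of the state.
- readout.read_state(): the state, without advancing time (a new reading comes with each control period).
- read_camera(name): name is "scene" or "top" or "wrist"; returns a dict with "img" (420x560x3 uint8, blue, green, red), "range_z" (420x560 float32, m along the optical axis (not along the pixel's ray), 0 where there is no reading), "fx", "fy", "cx", "cy" (pixels), "distortion" ([k1, k2, p1, p2, k3] as OpenCV has them; the pictures are not rectified), "world_from_camera" (4x4, takes a point from camera to world coordinates). Camera axes: x right, y down, z forward; pixel columns grow to the right and rows downward; lengths in m; the calibration is good to about 2 mm. A picture is of the moment at which its call begins.
- bot.finish_job(): hands the job in, once; it reports no verdict.
Trained networks look in a picture, given as the dict that the camera call returned (one of the last four; its "shot" number tells which), for a name from the list of things; names that differ only in an ending like _2 or _b are one class to them, and where a whole thing is asked for, a point or a joint stands for the part that bears it (a point fixed in the world has none). Each returns a list of dicts, best first, with "p" (0 to 1); they miss things now and then, are a little off and sometimes report something else, mostly with a low value. They report only what shows in the picture. A call takes as long as a camera call.
- spotter.masks_of(picture, thing): "mask" (420x560 bool, what is visible of it) and "location" ([column, row] in pixels, amid what is visible of it).
- spotter.spot_point(picture, thing): "location" ([column, row] in pixels: a listed point, or the origin of a listed thing).
The state is a dict: "time": time; "q": joint angles; "joint_vel": joint speeds; "joint_torque": joint torques, N m; "tool_pos": TCP position; "tcp_rot": TCP orientation; "wrist_force": force on the tool from outside, world axes, zero at the start; "torque": the same for the moment, N m; "width": opening from 0.0 (shut) to 1.0 (fully open).
Only numpy, scipy, OpenCV 4.12 (cv2) and the standard library are available. Lean on these libraries where they do the work, as an engineer would, in place of code of your own. Each camera call takes 0.05 s, during which the arm holds its last target. There are 200 camera calls.

## Working session

There is one attempt and no reset: what is moved stays moved. The work goes in short steps, Python scripts to look and compute and a tool call to move; the robot and the scene stay as the last step left them, time stands still between calls to the robot, and variables do not carry over. Pictures are saved under pics/ and viewed, about 8 in all and at most 12, crops included, and the job is handed in when it is done.

Besides the shell and the picture viewer there is one more tool, called after ">>>" by a JSON object that holds its "method" and its "body", one argument or row to a line. jog_arm: Moves the arm, as the interface text tells. Its arguments: {"type":"object","properties":{"increments":{"type":"array"},"force":{"type":"number"}},"required":["increments"]}

```bash
mkdir -p pics; ls; cat > h.py <<'E'
import numpy as np, cv2
from workcell import readout, read_camera, bot, spotter
from scipy.spatial.transform import Rotation as R
def ray(c,px):
    K=np.array([[c['fx'],0,c['cx']],[0,c['fy'],c['cy']],[0,0,1]])
    u=cv2.undistortPoints(np.array([[px]],float),K,np.array(c['distortion'],float))[0,0]
    T=np.array(c['world_from_camera']); return T[:3,3],T[:3,:3]@np.array([u[0],u[1],1.])
def at_z(c,px,z):
    o,d=ray(c,px); return o+d*(z-o[2])/d[2]
def at_depth(c,px,r=2):
    x,y=int(round(px[0])),int(round(px[1])); w=c['range_z'][max(0,y-r):y+r+1,max(0,x-r):x+r+1]; w=w[w>0]
    o,d=ray(c,px); return o+d*(np.median(w) if w.size else np.nan)
def tri(a,b):
    A=[];B=[]
    for o,d in (a,b):
        d=d/np.linalg.norm(d);P=np.eye(3)-np.outer(d,d);A.append(P);B.append(P@o)
    return np.linalg.solve(sum(A),sum(B))
E
cat > look.py <<'E'
from h import *
np.set_printoptions(precision=4,suppress=True)
s=readout.read_state(); print(s)
C={n:read_camera(n) for n in('scene','top')}
for n,c in C.items():
    cv2.imwrite(f'pics/{n}0.png',c['img']); print(n,c['shot'],np.array(c['world_from_camera']))
P={}
for t in ['handle_grip','handle_pivot','valve_knob','valve_pivot','platform','pointer_tip','carton','tin','bottle','lift']:
    for n,c in C.items():
        r=spotter.spot_point(c,t)[:2]
        for k in r: print(t,n,k['p'],np.round(k['location'],1),at_depth(c,k['location']))
        if r:P[t,n]=ray(c,r[0]['location'])
    if (t,'scene') in P and (t,'top') in P: print('  TRI',tri(P[t,'scene'],P[t,'top']))
E
python3 look.py
```

```text
pics
{'time': 0.0, 'q': array([-1.3369,  0.2648,  1.6054, -0.    ,  1.2737, -0.0369]), 'joint_vel': array([-0.0013, -0.0007,  0.0021,  0.0016,  0.0013,  0.0023]), 'joint_torque': array([ -0.0021, -51.5118, -36.7308,  -0.0004,   0.0127,   0.    ]), 'tool_pos': array([ 0.1804, -0.6497,  0.244 ]), 'tcp_rot': array([-1.3238,  1.0087, -1.0058]), 'wrist_force': array([ 0.3095, -0.1911,  0.7405]), 'torque': array([-0.0065,  0.0127,  0.0263]), 'width': 0.9974309443486349}
scene 1 [[-0.7427 -0.5158  0.427   0.0538]
 [-0.6695  0.5823 -0.4612  0.5192]
 [-0.0108 -0.6284 -0.7778  1.1269]
 [ 0.      0.      0.      1.    ]]
top 2 [[-0.0156 -0.9934  0.1133  0.4831]
 [-0.9998  0.0165  0.0066 -0.0791]
 [-0.0084 -0.1131 -0.9935  1.1794]
 [ 0.      0.      0.      1.    ]]
handle_grip scene 0.84 [230.9 254.8] [0.5729 0.1497 0.1983]
handle_grip top 0.69 [198.3 213.7] [0.5837 0.141  0.1998]
handle_grip top 0.39 [402.  263.1] [ 0.4463 -0.4042  0.1024]
  TRI [0.584  0.1439 0.1814]
handle_pivot scene 0.72 [282.4 229.7] [ 0.554  -0.0195  0.1504]
handle_pivot scene 0.45 [296.3 247.9] [0.4859 0.0013 0.1516]
ha
[... 647 characters left out ...]
p top 0.58 [353.9 232.2] [ 0.5326 -0.2653  0.144 ]
  TRI [ 0.5158 -0.1804  0.2066]
carton scene 0.85 [321.9 209.5] [ 0.5144 -0.1403  0.1588]
carton top 0.56 [320.8 230.9] [ 0.5368 -0.1749  0.161 ]
  TRI [ 0.5407 -0.1798  0.1017]
tin scene 0.67 [388.5 200.6] [ 0.4313 -0.3844  0.0486]
tin top 0.6 [401.6 261.9] [ 0.4497 -0.4031  0.1029]
  TRI [ 0.4488 -0.4345 -0.0083]
bottle scene 0.57 [213.1 245.3] [0.7338 0.0931 0.0259]
bottle top 0.84 [229.6 164.5] [0.7355 0.0757 0.0929]
  TRI [0.7529 0.0859 0.0019]
lift scene 0.72 [298.3 248.4] [ 0.4966 -0.02    0.1158]
lift top 0.87 [280.8 226.6] [ 0.5522 -0.0692  0.1257]
lift top 0.68 [262.1 252.5] [ 0.4826 -0.0166  0.1118]
  TRI [ 0.5523 -0.0734  0.0065]
```

```bash
python3 - <<'E'
import cv2,numpy as np
a=cv2.imread('pics/scene0.png')[130:330,180:440];b=cv2.imread('pics/top0.png')[130:330,160:420]
a=cv2.resize(a,None,fx=1.5*2*.5*1.5,fy=2.25,interpolation=cv2.INTER_CUBIC)
b=cv2.resize(b,None,fx=3,fy=3,interpolation=cv2.INTER_CUBIC)
a=cv2.resize(cv2.imread('pics/scene0.png')[130:330,180:440],None,fx=3,fy=3,interpolation=cv2.INTER_CUBIC)
cv2.imwrite('pics/a.png',a);cv2.imwrite('pics/b.png',b)
E
```

```text
(no output)
```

View pics/a.png

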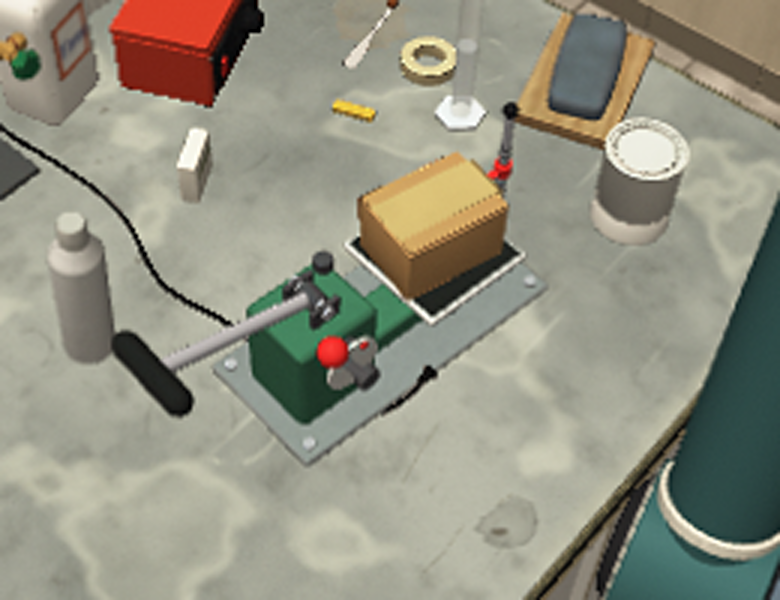

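View pics/b.png

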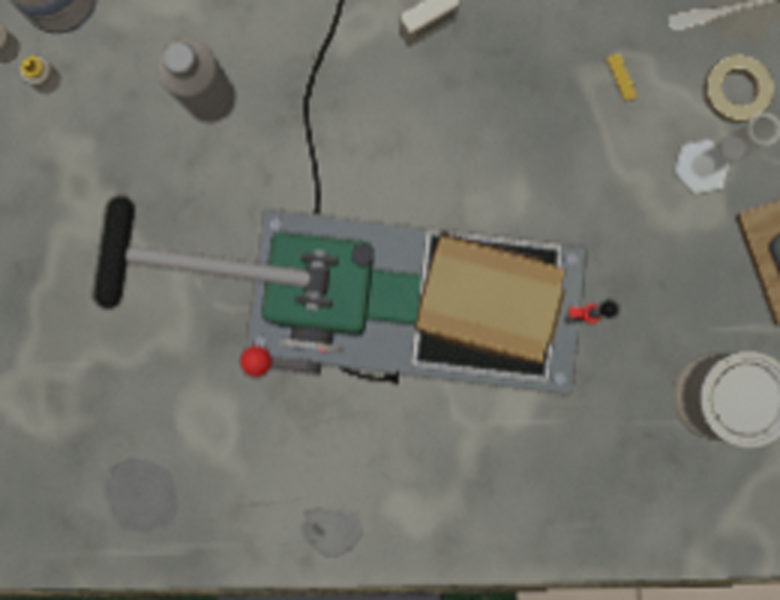

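The close-up of the scene view shows the lever with its red knob at (333,352) leaning towards the handle, the cross grip at (152,373), and the carton on the platform with the red pointer at (500,170). In the top view the knob is at (256,361), the grip at (114,252), the pivot at (316,280) and the pointer at (575,313). The lift's +x runs roughly along world -y.

```bash
cat > fit.py <<'E'
from h import *
from scipy.optimize import least_squares
np.set_printoptions(precision=4,suppress=True)
s=readout.read_state(); print(R.from_rotvec(s['tcp_rot']).as_matrix())
C={n:read_camera(n) for n in('scene','top','wrist')}; cv2.imwrite('pics/wrist0.png',C['wrist']['img'])
def f(b,o,off):return np.array(b,float)/3+off
to=np.array([160,130]);so=np.array([180,130])
# lift-frame points -> pixels (from the views)
obs=[('top',(-249.4+0,0,0),None)]
t,sc=C['top'],C['scene']
# unknown: x,y,yaw,pivot_x,vp_x,knob_y,tip(x,y,z)
G=lambda p:np.array([p[3]-.1744,0,.187]); PV=lambda p:np.array([p[3],0,.142])
KN=lambda p:np.array([p[4]-.0422,p[5],.177]); TP=lambda p:np.array(p[6:9])
O=[('top',G,(114,252)),('scene',G,(152,373)),('top',PV,(316,280)),('top',KN,(256,361)),('scene',KN,(333,352)),
('top',lambda p:np.array([.21,.075,.016]),(585,248)),('top',lambda p:np.array([.21,-.075,.016]),(570,392)),('top',lambda p:np.array([-.12,.075,.016]),(264,210)),
('scene',lambda p:np.array([.21,-.075,.016]),(548,285)),('scene',lambda p:np.array([-.12,-.075,.016]),(308,463)),
('top',lambda p:np.array([.045,-.065,.085]),(415,361)),('top',lambda p:np.array([.175,.065,.085]),(561,245)),('top',lambda p:np.array([.045,.065,.085]),(428,231)),
('scene',lambda p:np.array([.045,-.065,.085]),(433,320)),('scene',lambda p:np.array([.175,-.065,.085]),(525,253))]
def proj(c,X):
    K=np.array([[c['fx'],0,c['cx']],[0,c['fy'],c['cy']],[0,0,1]]);T=np.linalg.inv(c['world_from_camera'])
    return cv2.projectPoints(X[None],cv2.Rodrigues(T[:3,:3])[0],T[:3,3],K,np.array(c['distortion'],float))[0][0,0]
def W(p,X): c,s_=np.cos(p[2]),np.sin(p[2]); return np.array([p[0]+c*X[0]-s_*X[1],p[1]+s_*X[0]+c*X[1],X[2]])
def res(p): return np.concatenate([proj(C[n],W(p,g(p)))-(np.array(px)/3+(to if n=='top' else so)) for n,g,px in O])
r=least_squares(res,[.55,-.07,-1.65,-.05,-.05,-.07],loss='soft_l1'); p=r.x
print('pose',p[:3],'pivx',p[3],'vpx',p[4],'kny',p[5]);print(np.round(res(p).reshape(-1,2),1).tolist())
for n,g in(('grip',G),('pivot',PV),('knob',KN)):print(n,W(p,g(p)))
print('plat',W(p,np.array([.11,0,.085])),'ux',W(p,np.array([1,0,0]))-W(p,np.zeros(3)))
np.save('pose.npy',p)
# pointer: red blob near platform
for n,(x0,y0,x1,y1) in (('top',(340,220,365,245)),('scene',(335,175,360,200))):
    c=C[n];im=c['img'].astype(int);m=(im[...,2]>130)&(im[...,1]<90)&(im[...,0]<90)
    ys,xs=np.nonzero(m[y0:y1,x0:x1]);
    for x,y in zip(xs,ys): print(n,x+x0,y+y0,at_depth(c,(x+x0,y+y0),0)) if n=='scene' else None
    print(n,xs.mean()+x0,ys.mean()+y0,xs.min()+x0,xs.max()+x0,len(xs))
print('wrist cam',np.array(C['wrist']['world_from_camera']),C['wrist']['fx'])
E
python3 fit.py
```

```text
[[ 0.2675  0.      0.9636]
 [-0.9636 -0.      0.2675]
 [ 0.     -1.     -0.    ]]
pose [ 0.5525 -0.0781 -1.7033] pivx -0.05040630308418077 vpx -0.04907456956887547 kny -0.07781844275686726
[[-0.0, 0.8], [-0.5, -0.3], [0.1, 0.5], [0.1, 0.5], [-0.5, -0.3], [0.8, -0.4], [0.9, 1.1], [-0.2, -0.2], [-0.2, -1.1], [-0.7, 0.0], [-1.1, 1.8], [0.7, 0.2], [-0.3, -0.4], [-0.9, 0.3], [-0.0, -0.5]]
grip [0.5822 0.1447 0.187 ]
pivot [ 0.5592 -0.0281  0.142 ]
knob [0.4874 0.0227 0.177 ]
plat [ 0.538  -0.1871  0.085 ] ux [-0.1321 -0.9912  0.    ]
top 353.79411764705884 233.97058823529412 349 358 34
scene 345 183 [ 0.6046 -0.3926 -0.0002]
scene 345 184 [ 0.5291 -0.2684  0.1493]
scene 346 184 [ 0.525  -0.2673  0.1532]
scene 349 184 [ 0.518  -0.2724  0.1541]
scene 350 184 [ 0.519  -0.28    0.1472]
scene 345 185 [ 0.5286 -0.2683  0.1454]
scene 346 185 [ 0.5252 -0.2684  0.1478]
scene 347 185 [ 0.5226 -0.2698  0.1485]
scene 348 185 [ 0.5189 -0.2691  0.1518]
scene 349 185 [ 0.5182 -0.2738  0.1485]
scene 350 185 [ 0.517  -0.2775  0.1463]
scene 345 186 [ 0.5262 -0.2651  0.1454]
scene 346 186 [ 0.524  -0.2673  0.1452]
scene 347 186 [ 0.5204 -0.2668  0.1482]
scene 348 186 [ 0.5185 -0.2693  0.1475]
scene 349 186 [ 0.5146 -0.2684  0.1511]
scene 343 187 [ 0.5989 -0.3738 -0.0009]
scene 344 187 [ 0.5292 -0.2653  0.1386]
scene 345 187 [ 0.5251 -0.2642  0.1426]
scene 346 187 [ 0.5208 -0.2627  0.1469]
scene 347 187 [ 0.5192 -0.2657  0.1456]
scene 342 188 [ 0.5214 -0.2422  0.1589]
scene 343 188 [ 0.5275 -0.2576  0.1418]
scene 344 188 [ 0.5257 -0.2603  0.141 ]
scene 345 188 [ 0.5236 -0.2625  0.1406]
scene 347 188 [ 0.5187 -0.2657  0.1415]
scene 344 189 [ 0.5229 -0.2564  0.1418]
scene 347 189 [ 0.5195 -0.2679  0.1347]
scene 346.14285714285717 186.14285714285714 342 350 28
wrist cam [[ 0.2664 -0.9246 -0.2725  0.2499]
 [-0.9639 -0.2552 -0.0764 -0.6315]
 [ 0.0011  0.283  -0.9591  0.3729]
 [ 0.      0.      0.      1.    ]] 290.16319209390844
```

View pics/wrist0.png

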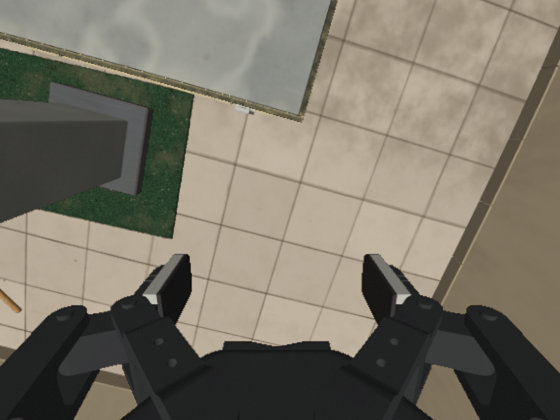

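The wrist view shows only floor and a worktop corner, and it confirms that the fingers lie along tool y. Next I'll turn the tool so its jaw axis lies along the lift's y, shut it, and move behind the knob.

```bash
cat > plan.py <<'E'
import sys
from h import *
np.set_printoptions(precision=4,suppress=True)
def rows(target,Rt,n):
    s=readout.read_state();p=np.array(s['tool_pos']);r=R.from_rotvec(s['tcp_rot']);d=(np.array(target)-p)/n
    w=(r.inv()*Rt).as_rotvec()/n
    for i in range(n):
        print([round(float(v),4) for v in (*r.inv().apply(d),*w)]); r=r*R.from_rotvec(w)
def down(yaw): # tool y down, tool x at yaw
    c,s=np.cos(yaw),np.sin(yaw); return R.from_matrix(np.array([[c,0,-s],[s,0,c],[0,-1,0]]))
E
python3 - <<'E'
from plan import *
rows([.493,.069,.25],down(-.1325),14)
E
```

```text
[-0.0435, -0.0003, 0.0353, 0.0, -0.0834, 0.0]
[-0.0405, -0.0003, 0.0388, 0.0, -0.0834, 0.0]
[-0.0371, -0.0003, 0.042, 0.0, -0.0834, 0.0]
[-0.0335, -0.0003, 0.0449, 0.0, -0.0834, 0.0]
[-0.0296, -0.0003, 0.0476, 0.0, -0.0834, 0.0]
[-0.0255, -0.0003, 0.0499, 0.0, -0.0834, 0.0]
[-0.0213, -0.0003, 0.0518, 0.0, -0.0834, 0.0]
[-0.0169, -0.0003, 0.0534, 0.0, -0.0834, 0.0]
[-0.0124, -0.0003, 0.0546, 0.0, -0.0834, 0.0]
[-0.0078, -0.0003, 0.0555, 0.0, -0.0834, 0.0]
[-0.0032, -0.0003, 0.0559, 0.0, -0.0834, 0.0]
[0.0015, -0.0003, 0.056, 0.0, -0.0834, 0.0]
[0.0062, -0.0003, 0.0557, 0.0, -0.0834, 0.0]
[0.0108, -0.0003, 0.055, 0.0, -0.0834, 0.0]
```

>>> {"method": "jog_arm", "body": {
  "increments": [
    [-0.043, 0, 0.035, 0, -0.083, 0, 0],
    [-0.04, 0, 0.039, 0, -0.083, 0, 0],
    [-0.037, 0, 0.042, 0, -0.083, 0, 0],
    [-0.033, 0, 0.045, 0, -0.083, 0, 0],
    [-0.03, 0, 0.048, 0, -0.083, 0, 0],
    [-0.025, 0, 0.05, 0, -0.083, 0, 0],
    [-0.021, 0, 0.052, 0, -0.083, 0, 0],
    [-0.017, 0, 0.053, 0, -0.083, 0, 0],
    [-0.012, 0, 0.055, 0, -0.083, 0, 0],
    [-0.008, 0, 0.055, 0, -0.083, 0, 0]
  ]
}}

```text
time: 2.5
tool_pos: [0.4061, -0.1257, 0.2462]
tcp_rot: [-1.545, 0.347, -0.361]
wrist_force: [0.5, -0.0, 1.2]
width: -0.001
```

```bash
python3 - <<'E'
from plan import *
rows([.493,.069,.25],down(-.1325),6)
E
```

```text
[-0.0011, -0.0007, 0.0355, 0.0004, -0.0532, 0.0015]
[0.0008, -0.0007, 0.0355, 0.0004, -0.0532, 0.0015]
[0.0026, -0.0007, 0.0354, 0.0004, -0.0532, 0.0015]
[0.0045, -0.0006, 0.0352, 0.0004, -0.0532, 0.0015]
[0.0064, -0.0006, 0.0349, 0.0004, -0.0532, 0.0015]
[0.0082, -0.0006, 0.0346, 0.0004, -0.0532, 0.0015]
```

>>> {"method": "jog_arm", "body": {
  "increments": [
    [-0.001, 0, 0.036, 0, -0.053, 0, 0],
    [0.001, 0, 0.036, 0, -0.053, 0, 0],
    [0.003, 0, 0.035, 0, -0.053, 0, 0],
    [0.005, 0, 0.035, 0, -0.053, 0, 0],
    [0.006, 0, 0.035, 0, -0.053, 0, 0],
    [0.008, 0, 0.035, 0, -0.053, 0, 0],
    [0, 0, 0, 0, 0, 0, 0]
  ]
}}

```text
time: 3.38
tool_pos: [0.4958, 0.0808, 0.2483]
tcp_rot: [-1.573, 0.079, -0.102]
wrist_force: [-0.4, -0.9, -0.3]
width: 0.001
```

```bash
python3 - <<'E'
from plan import *
c=read_camera('wrist');cv2.imwrite('pics/w1.png',c['img'])
for k in spotter.spot_point(c,'valve_knob')[:2]:print(k['p'],k['location'],at_z(c,k['location'],.177),at_depth(c,k['location']))
print(readout.read_state()['tool_pos']);rows([.493,.069,.169],down(-.1325),3)
E
```

```text
[0.495  0.0791 0.2481]
[-0.0006, 0.0264, -0.0033, 0.0015, 0.005, 0.0046]
[-0.0005, 0.0264, -0.0033, 0.0015, 0.005, 0.0046]
[-0.0004, 0.0264, -0.0034, 0.0015, 0.005, 0.0046]
```

View pics/w1.png

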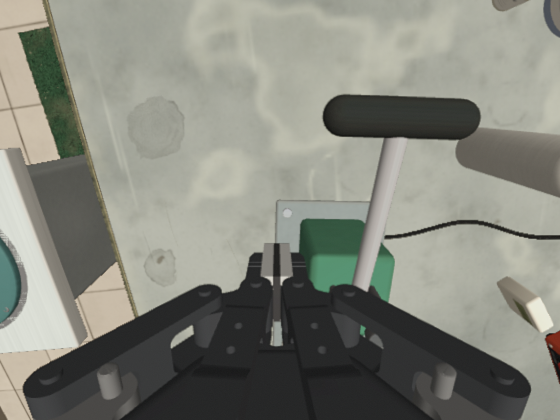

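The wrist view shows the shut fingers at (277,265) hiding the knob, with the handle rod well clear to the right and the cross grip at (402,116). I'll lower the fingers behind the knob and push.

>>> {"method": "jog_arm", "body": {
  "increments": [
    [-0.001, 0.04, 0, 0, 0.007, 0.007, 0],
    [-0.001, 0.039, 0, 0, 0.007, 0.007, 0],
    [0, 0, 0, 0, 0, 0, 0],
    [0, 0, -0.025, 0, 0, 0, 0],
    [0, 0, -0.025, 0, 0, 0, 0],
    [0, 0, -0.025, 0, 0, 0, 0]
  ]
}}

```text
time: 4.22
tool_pos: [0.4867, 0.0027, 0.1766]
tcp_rot: [-1.565, 0.1, -0.117]
wrist_force: [0.5, 5.7, -0.1]
width: 0.0
```

```bash
cat > st.py <<'E'
from plan import *
p=np.load('pose.npy');s=readout.read_state();u=np.array([np.cos(p[2]),np.sin(p[2])]);d=s['tool_pos'][:2]-p[:2]
print('t',s['time'],'lift xy',d@u,d@[-u[1],u[0]],'z',s['tool_pos'][2],'F',s['wrist_force'])
r=R.from_rotvec(s['tcp_rot']);print('err to down',(r.inv()*down(-.1325)).as_rotvec())
E
python3 st.py
```

```text
t 4.225 lift xy -0.07139203098142688 -0.0759412518568358 z 0.17657216896068065 F [ 0.5299  5.6831 -0.0888]
err to down [-0.004  -0.0057  0.0105]
```

>>> {"method": "jog_arm", "body": {
  "increments": [
    [0, 0.003, -0.015, 0, 0, 0, 0],
    [0, 0.002, -0.015, 0, 0, 0, 0],
    [0, 0, -0.01, 0, 0, 0, 0],
    [0, 0, -0.004, 0, 0, 0, 0]
  ]
}}

```text
time: 4.72
tool_pos: [0.4834, -0.0354, 0.1765]
tcp_rot: [-1.542, 0.101, -0.132]
wrist_force: [4.5, 21.6, -3.6]
width: -0.003
```

```bash
python3 st.py
```

```text
t 4.725 lift xy -0.03316090000652746 -0.07415091506789065 z 0.17645065222806158 F [ 4.5193 21.6125 -3.6129]
err to down [-0.0268 -0.0161  0.0184]
```

>>> {"method": "jog_arm", "body": {
  "increments": [
    [0, 0, 0.025, 0, 0, 0, 0],
    [0, -0.04, 0.02, 0.01, 0, 0, 0],
    [0, -0.04, 0, 0.02, 0, 0, 0],
    [0, 0, 0, 0, 0, 0.01, 0]
  ]
}}

```text
time: 5.22
tool_pos: [0.4878, 0.0062, 0.2601]
tcp_rot: [-1.512, 0.107, -0.124]
wrist_force: [0.1, 0.4, 0.2]
width: 0.002
```

```bash
python3 st.py; python3 - <<'E'
from plan import *
c=read_camera('scene')
a=cv2.resize(c['img'][180:290,200:370],None,fx=4.5,fy=4.5,interpolation=cv2.INTER_CUBIC);cv2.imwrite('pics/s1.png',a)
for k in spotter.spot_point(c,'valve_knob')[:2]:print(k['p'],k['location'],at_z(c,k['location'],.177),at_depth(c,k['location']))
p=np.load('pose.npy')
co,si=np.cos(p[2]),np.sin(p[2]);print('closed pred',p[0]+co*(p[4]+.042)-si*p[5],p[1]+si*(p[4]+.042)+co*p[5])
rows([.5825,.1473,.25],down(-.1325),5)
E
```

```text
t 5.225 lift xy -0.07506208008333345 -0.07525418756090363 z 0.2601451124537801 F [0.1426 0.3952 0.2133]
err to down [-0.056  -0.0159  0.0073]
0.72 [313.8, 231.3] [ 0.4749 -0.0558  0.177 ] [ 0.4708 -0.0502  0.1862]
closed pred 0.47632577423341727 -0.06080575256196019
[0.0149, 0.003, 0.0306, -0.0111, -0.0033, 0.0002]
[0.015, 0.0027, 0.0306, -0.0111, -0.0033, 0.0002]
[0.0151, 0.0023, 0.0306, -0.0111, -0.0033, 0.0002]
[0.0152, 0.002, 0.0305, -0.0111, -0.0033, 0.0002]
[0.0153, 0.0016, 0.0305, -0.0111, -0.0033, 0.0002]
```

View pics/s1.png

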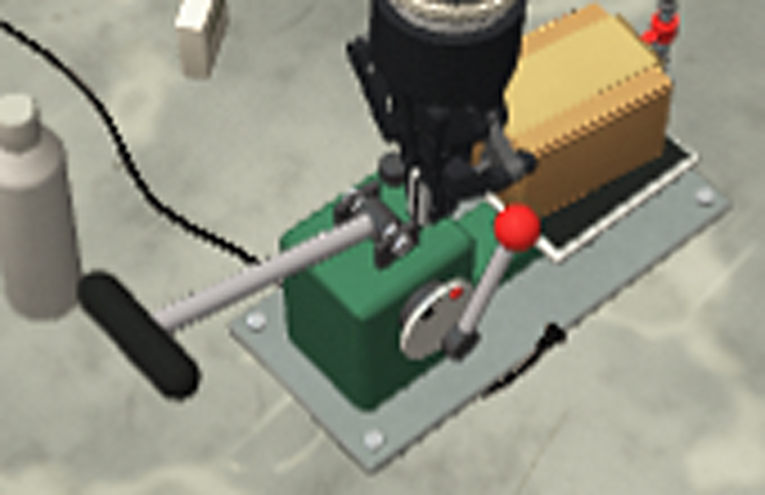

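The valve is closed: the knob at (517,228) leans towards the platform, within 6 mm of where the closed position should be. Next I'll go over the grip.

>>> {"method": "jog_arm", "body": {
  "increments": [
    [0.015, 0.003, 0.031, -0.011, -0.003, 0, 0],
    [0.015, 0.003, 0.031, -0.011, -0.003, 0, 0],
    [0.015, 0.002, 0.031, -0.011, -0.003, 0, 0],
    [0.015, 0.002, 0.031, -0.011, -0.003, 0, 0],
    [0.015, 0.002, 0.03, -0.011, -0.003, 0, 0],
    [0, 0, 0, 0, 0, 0, 0]
  ]
}}

```text
time: 6.08
tool_pos: [0.5795, 0.1484, 0.2366]
tcp_rot: [-1.577, 0.121, -0.095]
wrist_force: [0.2, 0.4, -0.1]
width: -0.002
```

```bash
python3 st.py; python3 - <<'E'
from plan import *
rows([.5825,.1473,.235],down(-.1325),1)
E
```

```text
t 6.075 lift xy -0.2280288656273139 -0.0031996204159328613 z 0.236627075194824 F [ 0.2025  0.4185 -0.0686]
err to down [ 0.0097 -0.0048 -0.0155]
[0.0032, 0.0016, -0.0006, 0.0097, -0.0048, -0.0155]
```

>>> {"method": "jog_arm", "body": {
  "increments": [
    [0.003, 0.025, 0, 0.01, -0.005, -0.015, 0],
    [0, 0.025, 0, 0, 0, 0, 0],
    [0, 0.025, 0, 0, 0, 0, 0],
    [0, 0.025, 0, 0, 0, 0, 0]
  ]
}}

```text
time: 6.58
tool_pos: [0.5839, 0.1512, 0.1401]
tcp_rot: [-1.557, 0.1, -0.11]
wrist_force: [-3.4, -4.9, 12.3]
width: 0.001
```

```bash
python3 st.py
```

```text
t 6.575 lift xy -0.23143798155218556 0.0008530292395808881 z 0.14006424496239628 F [-3.4155 -4.9218 12.2822]
err to down [-0.0111 -0.0016  0.0054]
```

>>> {"method": "jog_arm", "body": {
  "increments": [
    [0, 0.01, -0.004, -0.01, 0, 0, 0],
    [0, 0.006, -0.001, 0, 0, 0, 0],
    [0, 0.003, 0, 0, 0, 0, 0]
  ]
}}

```text
time: 6.95
tool_pos: [0.5834, 0.1467, 0.1238]
tcp_rot: [-1.562, 0.102, -0.113]
wrist_force: [-5.4, 1.9, 18.8]
width: -0.004
```

```bash
python3 st.py
```

```text
t 6.95 lift xy -0.22693251234846715 0.0008677277380178053 z 0.12377638199962016 F [-5.3952  1.8837 18.7984]
err to down [-0.0062 -0.0046  0.0066]
```

>>> {"method": "jog_arm", "body": {
  "increments": [
    [0, -0.04, 0, 0, 0, 0, 0],
    [0, -0.04, 0, 0, 0, 0, 0],
    [0, -0.034, 0, 0, 0, 0, 0],
    [0, 0, 0, 0, 0, 0, 0],
    [0, 0, 0, 0, 0, 0, 0],
    [0, 0, 0, 0, 0, 0, 0],
    [0, 0, 0, 0, 0, 0, 0],
    [0, 0, 0, 0, 0, 0, 0],
    [0, 0, 0, 0, 0, 0, 0],
    [0, 0, 0, 0, 0, 0, 0]
  ]
}}

```text
time: 8.2
tool_pos: [0.5741, 0.1392, 0.229]
tcp_rot: [-1.57, 0.121, -0.1]
wrist_force: [0.8, 0.3, 0.1]
width: -0.002
```

```bash
python3 st.py; python3 - <<'E'
from plan import *
cs={n:read_camera(n) for n in('scene','wrist','top')}
for n,t in(('wrist','handle_grip'),('top','handle_grip'),('scene','handle_grip'),('scene','platform'),('wrist','platform')):
    for k in spotter.spot_point(cs[n],t)[:1]:print(n,t,k['p'],k['location'],at_depth(cs[n],k['location']))
p=np.load('pose.npy');u=np.array([np.cos(p[2]),np.sin(p[2])]);v=np.array([-u[1],u[0]])
# platform height from depth: cloud on the -y margin of platform
for n in('scene','top'):
    c=cs[n];ys,xs=np.mgrid[0:420,0:560];K=np.array([[c['fx'],0,c['cx']],[0,c['fy'],c['cy']],[0,0,1]])
    q=cv2.undistortPoints(np.stack([xs.ravel(),ys.ravel()],1)[:,None].astype(float),K,np.array(c['distortion'],float))[:,0]
    z=c['range_z'].ravel();T=np.array(c['world_from_camera']);X=np.c_[q*z[:,None],z]@T[:3,:3].T+T[:3,3]
    L=np.c_[(X[:,:2]-p[:2])@u,(X[:,:2]-p[:2])@v,X[:,2]]
    for nm,b in(('plat',(.06,.16,-.063,-.053,.06,.17)),('base',(.06,.16,-.073,-.0,-.01,.03)),('tip',(.172,.21,-.02,.02,.11,.19)),('carton',(.08,.14,-.02,.02,.1,.25))):
        m=(z>0)&(L[:,0]>b[0])&(L[:,0]<b[1])&(L[:,1]>b[2])&(L[:,1]<b[3])&(L[:,2]>b[4])&(L[:,2]<b[5])
        print(n,nm,m.sum(),np.percentile(L[m,2],[10,50,90]) if m.any() else '')
E
```

```text
t 8.2 lift xy -0.21822851652765848 -0.007289189310967184 z 0.22904196838593077 F [0.7512 0.2564 0.1165]
err to down [ 0.0034 -0.0083 -0.0129]
wrist handle_grip 0.95 [291.5, 224.7] [0.5843 0.1504 0.197 ]
top handle_grip 0.81 [197.0, 215.8] [0.5625 0.1071 0.363 ]
scene handle_grip 0.9 [230.8, 254.6] [0.5732 0.1497 0.1988]
scene platform 0.84 [324.1, 207.6] [ 0.508  -0.1409  0.1716]
scene plat 92 [0.1023 0.1048 0.1066]
scene base 425 [0.0121 0.0155 0.0194]
scene tip 12 [0.1262 0.1407 0.147 ]
scene carton 221 [0.1775 0.1802 0.1824]
top plat 125 [0.1034 0.1057 0.1078]
top base 122 [0.013  0.0166 0.0198]
top tip 47 [0.1413 0.1495 0.1724]
top carton 354 [0.1787 0.181  0.1834]
```

>>> {"method": "jog_arm", "body": {
  "increments": [
    [0.007, 0, 0.009, 0, -0.008, -0.013, 0],
    [0, 0.025, 0, 0, 0, 0, 0],
    [0, 0.025, 0, 0, 0, 0, 0],
    [0, 0.025, 0, 0, 0, 0, 0],
    [0, 0.018, -0.002, 0, 0, 0, 0],
    [0, 0.009, -0.002, 0, 0, 0, 0],
    [0, 0.004, 0, 0, 0, 0, 0]
  ]
}}

```text
time: 9.48
tool_pos: [0.5874, 0.1521, 0.133]
tcp_rot: [-1.561, 0.094, -0.11]
wrist_force: [-5.5, -6.0, 10.3]
width: 0.005
```

```bash
python3 st.py
```

```text
t 9.475 lift xy -0.23275419612088838 0.004196322797546972 z 0.13298286628470454 F [-5.5291 -5.9778 10.2881]
err to down [-0.0085  0.0023  0.01  ]
```

>>> {"method": "jog_arm", "body": {
  "increments": [
    [-0.003, 0.007, -0.005, -0.008, 0, 0, 0],
    [0, 0.005, -0.001, 0, 0, 0, 0],
    [0, 0.002, 0, 0, 0, 0, 0]
  ]
}}

```text
time: 9.85
tool_pos: [0.5871, 0.1496, 0.1255]
tcp_rot: [-1.566, 0.088, -0.114]
wrist_force: [-6.8, -4.1, 10.5]
width: -0.004
```

```bash
python3 st.py
```

```text
t 9.85 lift xy -0.23024188529109138 0.004177543431736212 z 0.12547566369857022 F [-6.7593 -4.0925 10.5026]
err to down [-0.0039  0.0037  0.0161]
```

>>> {"method": "jog_arm", "body": {
  "increments": [
    [0, -0.04, 0, 0, 0, 0, 0],
    [0, -0.04, 0, 0, 0, 0, 0],
    [0, -0.05, 0, 0, 0, 0, 0],
    [0, -0.05, 0, 0, 0, 0, 0]
  ]
}}

```text
time: 10.35
tool_pos: [0.5829, 0.1508, 0.305]
tcp_rot: [-1.568, 0.093, -0.107]
wrist_force: [0.2, -0.1, -1.1]
width: 0.001
```

```bash
cat > view.py <<'E'
from plan import *
c=read_camera('wrist');s=readout.read_state();r=R.from_rotvec(s['tcp_rot'])
T=np.eye(4);T[:3,:3]=r.as_matrix();T[:3,3]=s['tool_pos'];E_=np.linalg.inv(T)@np.array(c['world_from_camera']);np.save('ext.npy',E_)
K=np.array([[c['fx'],0,c['cx']],[0,c['fy'],c['cy']],[0,0,1]])
tip=np.array([.525,-.262,.147])
def px(P,Rt,X):
    T=np.eye(4);T[:3,:3]=Rt.as_matrix();T[:3,3]=P;M=np.linalg.inv(T@E_);x=M[:3,:3]@X+M[:3,3];return (K@x)[:2]/x[2],x[2],(T@E_)[:3,3]
for tilt in(.7,.9):
  for P in([.40,-.28,.27],[.38,-.30,.24],[.40,-.32,.24]):
    Rt=down(-.05)*R.from_rotvec([0,0,-tilt])
    print(tilt,P,Rt.apply([0,1,0]),*px(P,Rt,tip))
rows([.39,-.31,.27],down(-.05)*R.from_rotvec([0,0,-.8]),11)
E
python3 view.py
```

```text
0.7 [0.4, -0.28, 0.27] [ 0.6434 -0.0322 -0.7648] [296.7295 166.3017] 0.29316605217822783 [ 0.3259 -0.2052  0.3593]
0.7 [0.38, -0.3, 0.24] [ 0.6434 -0.0322 -0.7648] [333.3298 146.1825] 0.2764933982677193 [ 0.3059 -0.2252  0.3293]
0.7 [0.4, -0.32, 0.24] [ 0.6434 -0.0322 -0.7648] [319.1519 125.9305] 0.25825119858790063 [ 0.3259 -0.2452  0.3293]
0.9 [0.4, -0.28, 0.27] [ 0.7823 -0.0392 -0.6216] [262.2218 166.3435] 0.29317394175365463 [ 0.3097 -0.2044  0.342 ]
0.9 [0.38, -0.3, 0.24] [ 0.7823 -0.0392 -0.6216] [297.8276 145.5642] 0.2831271988997195 [ 0.2897 -0.2244  0.312 ]
0.9 [0.4, -0.32, 0.24] [ 0.7823 -0.0392 -0.6216] [284.909  125.8569] 0.2620597958818253 [ 0.3097 -0.2444  0.312 ]
[-0.0125, 0.0035, -0.0439, 0.0024, -0.0068, -0.0708]
[-0.013, 0.0025, -0.0438, 0.0024, -0.0068, -0.0708]
[-0.0134, 0.0015, -0.0437, 0.0024, -0.0068, -0.0708]
[-0.0138, 0.0004, -0.0436, 0.0024, -0.0068, -0.0708]
[-0.014, -0.0007, -0.0436, 0.0024, -0.0068, -0.0708]
[-0.0143, -0.0018, -0.0435, 0.0024, -0.0068, -0.0708]
[-0.0144, -0.0029, -0.0434, 0.0024, -0.0068, -0.0708]
[-0.0144, -0.004, -0.0432, 0.0024, -0.0068, -0.0708]
[-0.0144, -0.0052, -0.0431, 0.0024, -0.0068, -0.0708]
[-0.0143, -0.0063, -0.043, 0.0024, -0.0068, -0.0708]
[-0.0141, -0.0074, -0.0429, 0.0024, -0.0068, -0.0708]
```

>>> {"method": "jog_arm", "body": {
  "increments": [
    [-0.0145, 0.0035, -0.048, 0.0025, -0.007, -0.078, 0],
    [-0.0145, 0.0025, -0.048, 0.0025, -0.007, -0.078, 0],
    [-0.015, 0.0015, -0.048, 0.0025, -0.007, -0.078, 0],
    [-0.015, 0.0005, -0.048, 0.0025, -0.007, -0.078, 0],
    [-0.0155, -0.0005, -0.048, 0.0025, -0.007, -0.078, 0],
    [-0.0155, -0.002, -0.048, 0.0025, -0.007, -0.078, 0],
    [-0.016, -0.003, -0.048, 0.0025, -0.007, -0.078, 0],
    [-0.016, -0.004, -0.047, 0.0025, -0.007, -0.078, 0],
    [-0.016, -0.005, -0.047, 0.0025, -0.007, -0.078, 0],
    [-0.016, -0.006, -0.047, 0.0025, -0.007, -0.078, 0]
  ]
}}

```text
time: 11.65
tool_pos: [0.407, -0.3007, 0.2712]
tcp_rot: [-1.498, -0.614, -0.668]
wrist_force: [2.1, 1.1, -0.5]
width: 0.0
```

```bash
python3 - <<'E'
from plan import *
rows([.385,-.30,.245],down(-.05)*R.from_rotvec([0,0,-.85]),3)
print(readout.read_state()['tool_pos'])
E
```

```text
[-0.0114, 0.0006, 0.0, -0.0007, 0.0042, -0.0106]
[-0.0114, 0.0005, -0.0, -0.0007, 0.0042, -0.0106]
[-0.0114, 0.0004, -0.0001, -0.0007, 0.0042, -0.0106]
[ 0.407  -0.3007  0.2712]
```

>>> {"method": "jog_arm", "body": {
  "increments": [
    [-0.011, 0, 0, 0, 0, -0.011, 0],
    [-0.011, 0, 0, 0, 0, -0.011, 0],
    [0, 0, 0, 0, 0, 0, 0],
    [0, 0, 0, 0, 0, 0, 0]
  ]
}}

```text
time: 12.15
tool_pos: [0.3887, -0.3067, 0.2538]
tcp_rot: [-1.498, -0.622, -0.695]
wrist_force: [0.2, -0.1, 0.8]
width: -0.0
```

```bash
python3 - <<'E'
from plan import *
c=read_camera('wrist');cv2.imwrite('pics/w2.png',c['img']);import pickle;pickle.dump(c,open('w2.pkl','wb'))
print(readout.read_state()['tool_pos'])
for t in('pointer_tip','platform'):
    for k in spotter.spot_point(c,t)[:2]:print(t,k['p'],k['location'],at_depth(c,k['location']))
E
```

```text
[ 0.3889 -0.3065  0.2538]
pointer_tip 0.54 [281.4, 128.4] [ 0.548  -0.2541  0.1202]
```

View pics/w2.png

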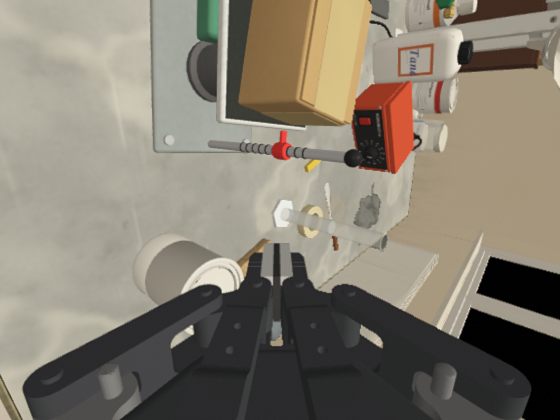

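The wrist view, which is turned sideways, shows the pointer collar at (283,150) and the blade tip near (284,131). The platform's end edge runs from (220,124) to (305,128).

```bash
python3 - <<'E'
from plan import *
import pickle
c=pickle.load(open('w2.pkl','rb'));p=np.load('pose.npy');u=np.array([np.cos(p[2]),np.sin(p[2])]);v=np.array([-u[1],u[0]])
L=lambda X:np.array([(X[:2]-p[:2])@u,(X[:2]-p[:2])@v,X[2]])
cv2.imwrite('pics/w2c.png',cv2.resize(c['img'][95:165,205:325],None,fx=6.5,fy=6.5,interpolation=cv2.INTER_CUBIC))
im=c['img'].astype(int);m=(im[...,2]>110)&(im[...,1]<80)&(im[...,0]<80)
for y in range(124,160):
    xs=np.nonzero(m[y,270:300])[0]+270
    if len(xs):
        px=(xs.mean(),y);o,d=ray(c,px);n=np.array([v[0],v[1],0]);t=(n@(np.array([*p[:2],0])-o))/(n@d)
        print(y,xs.min(),xs.max(),'depth',L(at_depth(c,px,0)),'on y=0',L(o+d*t))
print('edge/platform')
for px in((215,60),(222,60),(228,60),(226,100),(232,118),(220,118),(240,124),(260,125),(280,126),(295,127)):print(px,c['img'][px[1],px[0]],L(at_depth(c,px,0)))
E
```

```text
131 281 282 depth [ 0.1784 -0.004   0.1403] on y=0 [0.1783 0.     0.1368]
132 280 285 depth [ 0.1793 -0.0036  0.1414] on y=0 [ 0.1792 -0.      0.1383]
133 280 285 depth [ 0.1803 -0.0046  0.1423] on y=0 [0.1802 0.     0.1383]
134 280 285 depth [ 0.1813 -0.0045  0.1422] on y=0 [ 0.1812 -0.      0.1384]
135 280 285 depth [ 0.1823 -0.0034  0.1414] on y=0 [0.1822 0.     0.1385]
136 280 285 depth [ 0.1833 -0.0046  0.1425] on y=0 [0.1833 0.     0.1386]
137 280 285 depth [ 0.1842 -0.0047  0.1427] on y=0 [0.1843 0.     0.1387]
138 280 285 depth [ 0.1852 -0.005   0.1431] on y=0 [0.1853 0.     0.1388]
139 280 285 depth [ 0.1862 -0.0032  0.1415] on y=0 [ 0.1863 -0.      0.1388]
140 280 285 depth [ 0.1872 -0.003   0.1415] on y=0 [0.1873 0.     0.1389]
141 280 284 depth [ 0.1882 -0.0045  0.1422] on y=0 [0.1883 0.     0.1383]
142 278 285 depth [ 0.1893 -0.0038  0.141 ] on y=0 [ 0.1894 -0.      0.1377]
143 275 287 depth [ 0.1903 -0.0059  0.1422] on y=0 [0.1904 0.     0.1371]
144 274 289 depth [ 0.1912 -0.0074  0.1443] on y=0 [0.1914 0.     0.1379]
145 274 290 depth [ 0.1921 -0.0075  0.1451] on y=0 [
[... 869 characters left out ...]
-0.0073  0.1459] on y=0 [0.2046 0.     0.1397]
158 277 288 depth [ 0.2051 -0.0053  0.1449] on y=0 [ 0.2056 -0.      0.1405]
159 284 285 depth [ 0.206  -0.004   0.1466] on y=0 [0.2064 0.     0.1433]
edge/platform
(215, 60) [63 65 68] [ 0.108  -0.0299  0.0627]
(222, 60) [186 197 201] [ 0.1222 -0.0649  0.1201]
(228, 60) [55 61 60] [ 0.1212 -0.0595  0.1215]
(226, 100) [86 96 95] [ 0.1548 -0.061   0.1218]
(232, 118) [79 87 86] [ 0.1698 -0.0536  0.1219]
(220, 118) [171 181 186] [ 0.1708 -0.0663  0.1205]
(240, 124) [136 145 149] [ 0.1744 -0.041   0.1189]
(260, 125) [182 193 197] [ 0.1736 -0.0161  0.1213]
(280, 126) [209 221 224] [0.1727 0.0136 0.1225]
(295, 127) [215 226 229] [0.1721 0.0406 0.1221]
```

View pics/w2c.png

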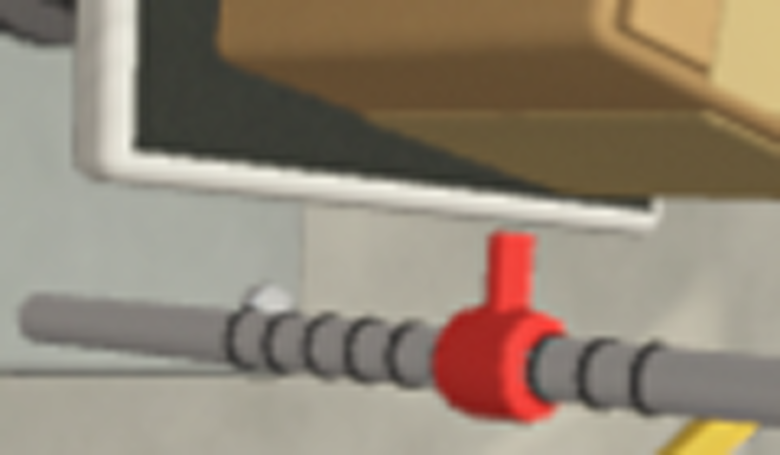

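The crop shows the blade pointing at the platform's end edge and still above the platform top. By depth the blade centre is at about 0.140 m and the rubber at about 0.1217 m, so about 18.5 mm remain, roughly one full stroke. I'll take the next stroke a little short, to about 0.46 to 0.47 rad, and measure again. First, back over the grip.

```bash
python3 - <<'E'
from plan import *
rows([.5825,.1473,.30],down(-.1325),10)
E
```

```text
[0.015, 0.0093, 0.0463, -0.0026, 0.0079, 0.084]
[0.0154, 0.0079, 0.0464, -0.0026, 0.0079, 0.084]
[0.0156, 0.0065, 0.0465, -0.0026, 0.0079, 0.084]
[0.0158, 0.005, 0.0467, -0.0026, 0.0079, 0.084]
[0.0157, 0.0036, 0.0468, -0.0026, 0.0079, 0.084]
[0.0156, 0.0022, 0.047, -0.0026, 0.0079, 0.084]
[0.0154, 0.0007, 0.0471, -0.0026, 0.0079, 0.084]
[0.015, -0.0007, 0.0472, -0.0026, 0.0079, 0.084]
[0.0145, -0.002, 0.0473, -0.0026, 0.0079, 0.084]
[0.0139, -0.0033, 0.0474, -0.0026, 0.0079, 0.084]
```

>>> {"method": "jog_arm", "body": {
  "increments": [
    [0.017, 0.003, 0.0463, -0.0025, 0.008, 0.084, 0],
    [0.017, 0.003, 0.0465, -0.0025, 0.008, 0.084, 0],
    [0.0155, 0.004, 0.0465, -0.0025, 0.008, 0.084, 0],
    [0.016, 0.004, 0.0465, -0.0025, 0.008, 0.084, 0],
    [0.0155, 0.0035, 0.047, -0.0025, 0.008, 0.084, 0],
    [0.0155, 0.002, 0.047, -0.0025, 0.008, 0.084, 0],
    [0.0155, 0.001, 0.047, -0.0025, 0.008, 0.084, 0],
    [0.015, -0.0005, 0.047, -0.0025, 0.008, 0.084, 0],
    [0.0145, -0.002, 0.047, -0.0025, 0.008, 0.084, 0],
    [0.014, -0.003, 0.047, -0.0025, 0.008, 0.084, 0]
  ]
}}

```text
time: 13.55
tool_pos: [0.5706, 0.1426, 0.3233]
tcp_rot: [-1.565, 0.077, -0.122]
wrist_force: [0.8, -0.6, 0.5]
width: 0.004
```

```bash
python3 st.py; python3 - <<'E'
from plan import *
rows([.5825,.1473,.237],down(-.1325),3)
E
```

```text
t 13.55 lift xy -0.22119988499650803 -0.01120969445872463 z 0.32332609059007084 F [ 0.8221 -0.599   0.4524]
err to down [-0.0057  0.0059  0.0288]
[0.0029, 0.0289, 0.0019, -0.0019, 0.002, 0.0096]
[0.0032, 0.0288, 0.0019, -0.0019, 0.002, 0.0096]
[0.0034, 0.0288, 0.002, -0.0019, 0.002, 0.0096]
```

>>> {"method": "jog_arm", "body": {
  "increments": [
    [0.003, 0.029, 0.0015, -0.002, 0.002, 0.0096, 0],
    [0.003, 0.029, 0.001, -0.002, 0.002, 0.0096, 0],
    [0.002, 0.029, 0, -0.002, 0.002, 0.0096, 0],
    [0, 0, 0, 0, 0, 0, 0]
  ]
}}

```text
time: 14.05
tool_pos: [0.5848, 0.1539, 0.2359]
tcp_rot: [-1.566, 0.094, -0.098]
wrist_force: [-0.5, 0.6, 0.1]
width: -0.001
```

```bash
python3 st.py
```

```text
t 14.05 lift xy -0.23420433517611872 0.001342447759218341 z 0.2358942216047809 F [-0.4694  0.5627  0.1497]
err to down [-0.0026  0.0103  0.0019]
```

>>> {"method": "jog_arm", "body": {
  "increments": [
    [0, 0.025, -0.007, 0, 0, 0, 0],
    [0, 0.025, 0, 0, 0, 0, 0],
    [0, 0.025, 0, 0, 0, 0, 0],
    [0, 0.02, -0.001, 0, 0, 0, 0],
    [0, 0.006, -0.002, 0, 0, 0, 0],
    [0, 0, 0, 0, 0, 0, 0]
  ]
}}

```text
time: 14.8
tool_pos: [0.5887, 0.154, 0.1535]
tcp_rot: [-1.552, 0.08, -0.107]
wrist_force: [-3.4, -2.5, 4.2]
width: 0.001
```

```bash
python3 st.py
```

```text
t 14.8 lift xy -0.2348384245707304 0.005224138659005503 z 0.1534837036264002 F [-3.3733 -2.4831  4.2305]
err to down [-0.0178  0.0131  0.0156]
```

>>> {"method": "jog_arm", "body": {
  "increments": [
    [0, 0.013, -0.005, -0.015, 0, 0, 0],
    [0, 0.01, -0.003, 0, 0, 0, 0],
    [0, 0.003, 0, 0, 0, 0, 0]
  ]
}}

```text
time: 15.18
tool_pos: [0.5918, 0.1513, 0.1398]
tcp_rot: [-1.559, 0.073, -0.114]
wrist_force: [-4.7, -4.1, 7.4]
width: 0.003
```

```bash
python3 st.py
```

```text
t 15.175 lift xy -0.23256836887132162 0.008629724402901988 z 0.1397812636756723 F [-4.7045 -4.1383  7.3884]
err to down [-0.011   0.0138  0.0253]
```

>>> {"method": "jog_arm", "body": {
  "increments": [
    [-0.004, 0.009, -0.004, -0.01, -0.01, 0.01, 0],
    [-0.001, 0.005, -0.002, 0, 0, 0.01, 0],
    [0, 0.002, 0, 0, 0, 0, 0]
  ]
}}

```text
time: 15.55
tool_pos: [0.5924, 0.1508, 0.1371]
tcp_rot: [-1.561, 0.068, -0.1]
wrist_force: [-4.4, -4.1, 7.7]
width: 0.002
```

```bash
python3 st.py
```

```text
t 15.55 lift xy -0.23215479204052156 0.009247337136803719 z 0.13709150418657443 F [-4.3954 -4.0947  7.6679]
err to down [-0.0096  0.025   0.0199]
```

>>> {"method": "jog_arm", "body": {
  "increments": [
    [-0.006, 0.014, -0.005, -0.01, -0.01, 0.01, 0],
    [-0.003, 0.01, -0.003, 0, -0.01, 0, 0]
  ]
}}

```text
time: 15.8
tool_pos: [0.5917, 0.1485, 0.1246]
tcp_rot: [-1.562, 0.044, -0.092]
wrist_force: [-5.4, 0.1, 10.3]
width: 0.001
```

```bash
python3 st.py
```

```text
t 15.8 lift xy -0.22976284593622834 0.008942712045634862 z 0.12463954688809814 F [-5.4188  0.1263 10.2756]
err to down [-0.0093  0.0458  0.0302]
```

>>> {"method": "jog_arm", "body": {
  "increments": [
    [0, -0.04, 0, 0, 0, 0, 0],
    [0, -0.05, 0, 0, 0, 0, 0],
    [0, -0.05, 0, 0, 0, 0, 0],
    [0, -0.05, 0, 0, 0, 0, 0]
  ]
}}

```text
time: 16.3
tool_pos: [0.5848, 0.1492, 0.3236]
tcp_rot: [-1.561, 0.041, -0.092]
wrist_force: [0.3, 0.3, 0.2]
width: -0.002
```

```bash
python3 - <<'E'
from plan import *
rows([.385,-.305,.255],down(-.05)*R.from_rotvec([0,0,-.85]),10)
print(readout.read_state()['tool_pos'])
E
```

```text
[-0.0163, 0.0059, -0.047, 0.0006, -0.0036, -0.0817]
[-0.0169, 0.0045, -0.0469, 0.0006, -0.0036, -0.0817]
[-0.0174, 0.0031, -0.0469, 0.0006, -0.0036, -0.0817]
[-0.0177, 0.0016, -0.0468, 0.0006, -0.0036, -0.0817]
[-0.018, 0.0001, -0.0468, 0.0006, -0.0036, -0.0817]
[-0.0181, -0.0014, -0.0467, 0.0006, -0.0036, -0.0817]
[-0.0181, -0.0029, -0.0466, 0.0006, -0.0036, -0.0817]
[-0.0179, -0.0044, -0.0466, 0.0006, -0.0036, -0.0817]
[-0.0177, -0.0059, -0.0465, 0.0006, -0.0036, -0.0817]
[-0.0173, -0.0073, -0.0464, 0.0006, -0.0036, -0.0817]
[0.5848 0.1492 0.3236]
```

>>> {"method": "jog_arm", "body": {
  "increments": [
    [-0.017, 0.004, -0.047, 0, -0.0035, -0.08, 0],
    [-0.0175, 0.0025, -0.047, 0, -0.0035, -0.08, 0],
    [-0.018, 0.001, -0.047, 0, -0.0035, -0.08, 0],
    [-0.018, 0, -0.047, 0, -0.0035, -0.08, 0],
    [-0.018, -0.001, -0.047, 0, -0.0035, -0.08, 0],
    [-0.018, -0.002, -0.047, 0, -0.0035, -0.08, 0],
    [-0.018, -0.003, -0.047, 0, -0.0035, -0.08, 0],
    [-0.018, -0.004, -0.047, 0, -0.0035, -0.08, 0],
    [-0.0175, -0.005, -0.046, 0, -0.0035, -0.08, 0],
    [-0.0175, -0.006, -0.046, 0, -0.0035, -0.08, 0]
  ]
}}

```text
time: 17.55
tool_pos: [0.4007, -0.2961, 0.2981]
tcp_rot: [-1.493, -0.674, -0.709]
wrist_force: [-0.1, -0.7, -0.6]
width: -0.001
```

>>> {"method": "jog_arm", "body": {
  "increments": [
    [-0.006, 0, 0, 0, 0, -0.01, 0],
    [0, 0, 0, 0, 0, 0, 0],
    [0, 0, 0, 0, 0, 0, 0]
  ]
}}

```text
time: 17.92
tool_pos: [0.3944, -0.3017, 0.2974]
tcp_rot: [-1.499, -0.681, -0.725]
wrist_force: [0.5, -0.9, 0.5]
width: 0.001
```

```bash
cat > meas.py <<'E'
from plan import *
import sys,pickle
c=read_camera('wrist');N=sys.argv[1];pickle.dump(c,open(N+'.pkl','wb'))
p=np.load('pose.npy');u=np.array([np.cos(p[2]),np.sin(p[2])]);v=np.array([-u[1],u[0]])
cv2.imwrite(f'pics/{N}.png',c['img'])
ys,xs=np.mgrid[0:420,0:560];K=np.array([[c['fx'],0,c['cx']],[0,c['fy'],c['cy']],[0,0,1]])
q=cv2.undistortPoints(np.stack([xs.ravel(),ys.ravel()],1)[:,None].astype(float),K,np.array(c['distortion'],float))[:,0]
z=c['range_z'].ravel();T=np.array(c['world_from_camera']);X=np.c_[q*z[:,None],z]@T[:3,:3].T+T[:3,3]
L=np.c_[(X[:,:2]-p[:2])@u,(X[:,:2]-p[:2])@v,X[:,2]]
im=c['img'].reshape(-1,3).astype(int);red=(im[:,2]>110)&(im[:,1]<80)&(im[:,0]<80)
dark=im.max(1)<110
def sel(b):return (z>0)&(L[:,0]>b[0])&(L[:,0]<b[1])&(L[:,1]>b[2])&(L[:,1]<b[3])&(L[:,2]>.09)&(L[:,2]<.19)
m=sel((.10,.173,-.063,-.052))&dark;print('rubber',m.sum(),np.percentile(L[m,2],[10,50,90]))
m=sel((.179,.188,-.015,.01))&red;print('blade',m.sum(),np.percentile(L[m],[5,50,90,97],axis=0))
E
python3 meas.py w3; cp meas.py m0.py; sed -i "s/c=read_camera('wrist');N=sys.argv\[1\];.*/N=sys.argv[1];c=pickle.load(open(N+'.pkl','rb'))/" m0.py; echo old; python3 m0.py w2; python3 st.py
python3 - <<'E'
import cv2
a=cv2.imread('pics/w3.png');cv2.imwrite('pics/w3c.png',cv2.resize(a[75:175,200:330],None,fx=6,fy=6,interpolation=cv2.INTER_CUBIC))
E
```

```text
rubber 647 [0.1395 0.1403 0.1412]
blade 47 [[ 0.1794 -0.0054  0.1397]
 [ 0.1832 -0.0033  0.1417]
 [ 0.187  -0.0002  0.1424]
 [ 0.1877  0.0006  0.1426]]
old
rubber 669 [0.1213 0.1221 0.1228]
blade 53 [[ 0.1793 -0.0056  0.1392]
 [ 0.1832 -0.0035  0.1416]
 [ 0.187  -0.0001  0.1423]
 [ 0.1873  0.0003  0.1426]]
t 17.975 lift xy 0.24226039448105044 -0.12704758986835146 z 0.29747682373455187 F [ 0.1463 -1.0522  1.8357]
err to down [-0.015   0.0961  0.8964]
```

View pics/w3c.png

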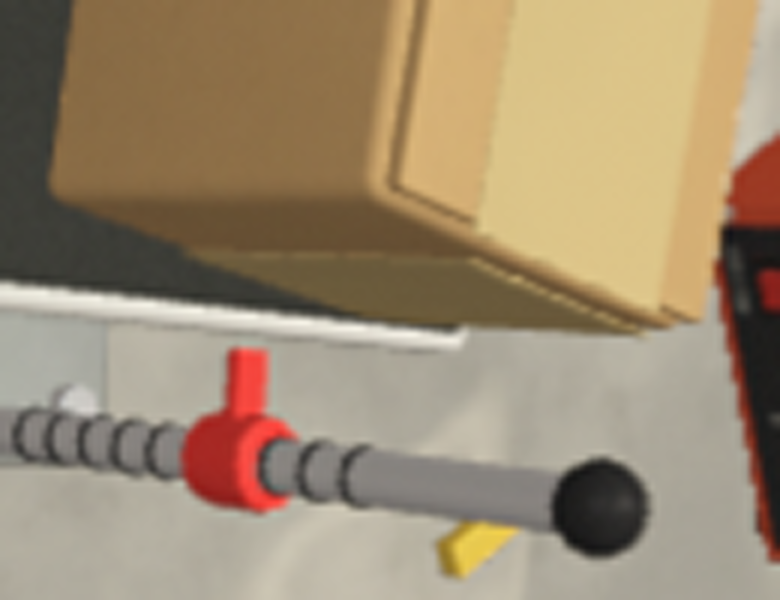

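The crop shows the platform edge level with the blade. By depth the rubber is at 0.1403 m and the blade's top face at about 0.1424 m, so its mid-height is at about 0.1404 m and the two agree within about 0.5 mm. One last check of handle, valve and carton before I hand in.

```bash
python3 - <<'E'
from plan import *
cs={n:read_camera(n) for n in('scene','top')}
for t in('handle_grip','valve_knob','carton','tin','bottle'):
    for n,c in cs.items():
        for k in spotter.spot_point(c,t)[:1]:print(t,n,k['p'],np.round(k['location'],1),at_depth(c,k['location']))
c=cs['scene'];cv2.imwrite('pics/s9.png',cv2.resize(c['img'][150:300,190:420],None,fx=3.4,fy=3.4,interpolation=cv2.INTER_CUBIC))
E
```

```text
handle_grip scene 0.65 [228.7 256.1] [0.5756 0.1551 0.1957]
handle_grip top 0.71 [197.1 214.5] [0.5817 0.1441 0.1995]
valve_knob scene 0.8 [313.8 230.2] [ 0.4727 -0.0523  0.1873]
valve_knob top 0.44 [277.7 255.5] [ 0.4744 -0.0608  0.1891]
carton scene 0.87 [324.8 198.7] [ 0.5083 -0.1407  0.2091]
carton top 0.69 [322.9 230.9] [ 0.5337 -0.1748  0.2173]
tin scene 0.58 [389.4 202.9] [ 0.4264 -0.3845  0.0412]
bottle scene 0.69 [215.2 241.9] [0.7329 0.0839 0.0346]
bottle top 0.84 [230.6 162.8] [0.7386 0.0717 0.1009]
```

View pics/s9.png

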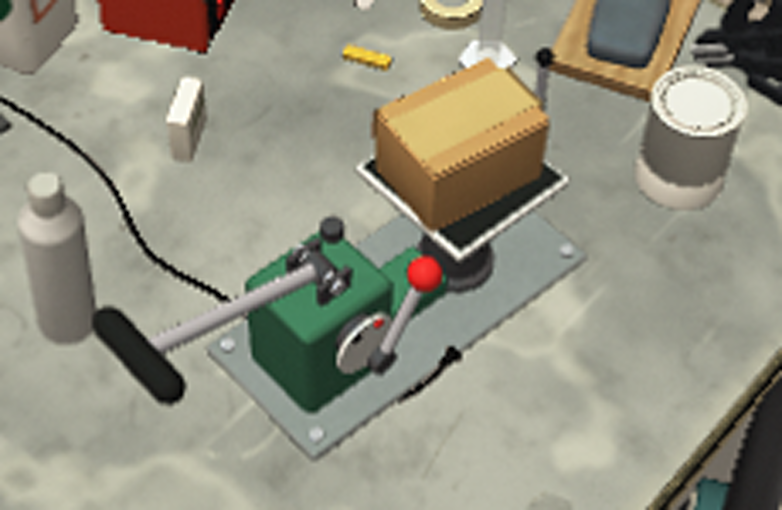

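The handle is up with its grip at (140,352), and the lever is in the closed notch with its knob at (425,274). The carton stands mid-platform and the tin and bottle are in place, so I'm handing in.

```bash
python3 -c "
from workcell import bot
print(bot.finish_job())"
```

```text
the job is handed in; nothing more can be done
None
```

The platform is level with the red pointer to within about 0.5 mm, and I handed the job in at about 18 s. I closed the valve first, pushing the lever until it reached its stop, then pumped three strokes with a full spring-back after each.

- **Height:** by close-range depth the rubber top is at 0.1403 m and the blade's mid-height at about 0.1404 m. The last stroke raised the platform 18.2 mm.
- **Third stroke:** I meant to stop it slightly short and measure again. The arm lagged under load and then caught up, so it ran to nearly full travel. That turned out to match the height still needed.
- **Final pictures:** the handle is back up, the lever is in the closed notch, the carton stands in the middle of the platform, and the arm is clear. The tin and bottle look unmoved. The network missed the tin in the last top view, so I went by the scene picture for it.
- **Forces:** the highest wrist force I read was about 22 N, when the lever reached its stop.

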